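Sort the mixed supplies into the filling racks and supply tray

TASK

Set up the bench for the next candle pour by sorting what lies about: stand the two tall ribbed tins in the two openings of the empty deep rack, the loose short tin in the free opening of the shallow rack, the rolled-up card in the round recess of the supply tray and the wax block flat in the tray's rectangular recess. Each must sit fully down on the floor of its own place, upright, so that all the tin rims come level for pouring. Leave the short tin that already stands in the shallow rack where it is.

Things in the scene. Friction and masses are not known exactly. Their poses are not given: they have to be found in the camera images.
- tall_tin_a: empty tall tin with ribbed sides, open at the top, 68 mm diameter, 76 mm high, about 50 g; grip it across the body from above. Origin: centre of its underside, z up along the tin's axis. Identical with the other tall tin; stands upright on the bench at the start.
- tall_tin_b: empty tall tin with ribbed sides, open at the top, 68 mm diameter, 76 mm high, about 50 g; grip it across the body from above. Origin: centre of its underside, z up along the tin's axis. Identical with the other tall tin; stands upright on the bench at the start.
- short_tin: loose empty short tin with plain smooth sides, open at the top, 68 mm diameter, 62 mm high, about 50 g; grip it across the body from above. Origin: centre of its underside, z up. Stands upright on the bench at the start.
- card_roll: tightly wound roll of brown corrugated card standing on end, rigid, 62 mm diameter, 45 mm high over the highest edge (gripping height 40 mm), about 30 g. Origin: centre of its underside, z up along the roll's axis.
- wax_block: cream block of wax lying flat: 44 mm (its x) by 62 mm (its y) by 28 mm high, about 100 g; grip across the 44 mm sides. Origin: centre of its underside, z up.
- standing_tin: a second short tin of the same kind (68 mm diameter, 62 mm high), already standing loose in the shallow rack, in its y = +46 mm opening; must stay there. Origin: centre of its underside.
- deep_rack: Fixed plywood rack 106 mm (x) by 198 mm (y); two round openings 82 mm across at its y = +46 and -46 mm, x = 0; deck top 34 mm above the bench. Origin: centre of underside, z up, yaw within 0.15 rad of 0. For the tall tins; empty at the start. Floor of the openings 6 mm above the bench (28 mm below the deck), so a tall tin's rim comes 82 mm above the bench.
- shallow_rack: Fixed plywood rack 106 mm (x) by 198 mm (y); two round openings 82 mm across at its y = +46 and -46 mm, x = 0; deck top 34 mm above the bench. Origin: centre of underside, z up, yaw within 0.15 rad of 0. For short tins: one stands at y = +46 mm, y = -46 mm is free. A packing board brings the floor of the openings to 20 mm above the bench (14 mm below the deck); rims come 82 mm above the bench.
- supply_tray: Fixed wooden board 106 (x) by 198 (y) by 14 mm high with two recesses 10 mm deep (floor 4 mm above the bench), x = 0: at y = -47 mm a round one, 80 mm across, for the card roll; at y = +47 mm one 84 mm (x) by 64 mm (y) for the wax block, its 62 mm length along the tray's x, either way round. Origin: centre of underside, z up, yaw within 0.15 rad of 0.

How it is judged:
At the end, for the whole second after the job is handed in: Each of the five things, and the tin that stood there, rests released in its own opening or recess: within 12 mm (wax block 14 mm) of its centre along each axis of the rack or tray, underside within 4 mm of the floor height there, upright within 0.1 rad, at rest (((x of tall_tin_a in the frame of deep_rack between -0.012 and 0.012 m and y of tall_tin_a in the frame of deep_rack between 0.034 and 0.058 m and z of tall_tin_a in the frame of deep_rack between 0.002 and 0.01 m) or (x of tall_tin_a in the frame of deep_rack between -0.012 and 0.012 m and y of tall_tin_a in the frame of deep_rack between -0.058 and -0.034 m and z of tall_tin_a in the frame of deep_rack between 0.002 and 0.01 m)) and ((x of tall_tin_b in the frame of deep_rack between -0.012 and 0.012 m and y of tall_tin_b in the frame of deep_rack between 0.034 and 0.058 m and z of tall_tin_b in the frame of deep_rack between 0.002 and 0.01 m) or (x of tall_tin_b in the frame of deep_rack between -0.012 and 0.012 m and y of tall_tin_b in the frame of deep_rack between -0.058 and -0.034 m and z of tall_tin_b in the frame of deep_rack between 0.002 and 0.01 m)) and x of short_tin in the frame of shallow_rack between -0.012 and 0.012 m and y of short_tin in the frame of shallow_rack between -0.058 and -0.034 m and z of short_tin in the frame of shallow_rack between 0.016 and 0.024 m and x of standing_tin in the frame of shallow_rack between -0.012 and 0.012 m and y of standing_tin in the frame of shallow_rack between 0.034 and 0.058 m and z of standing_tin in the frame of shallow_rack between 0.016 and 0.024 m and x of card_roll in the frame of supply_tray between -0.012 and 0.012 m and y of card_roll in the frame of supply_tray between -0.059 and -0.035 m and z of card_roll in the frame of supply_tray between 0 and 0.008 m and x of wax_block in the frame of supply_tray between -0.014 and 0.014 m and y of wax_block in the frame of supply_tray between 0.033 and 0.061 m and z of wax_block in the frame of supply_tray between 0 and 0.008 m and angle between each of tall_tin_a, tall_tin_b, short_tin, standing_tin, card_roll, wax_block's own z axis and vertical below 0.1 rad and linear speed of each of tall_tin_a, tall_tin_b, short_tin, standing_tin, card_roll, wax_block below 0.02 m/s and angular speed of each of tall_tin_a, tall_tin_b, short_tin, standing_tin, card_roll, wax_block below 0.3 rad/s); the robot touches nothing.
It fails at once if the short tin already standing in the shallow rack is lifted out or tipped over (distance of standing_tin from where it was at the start of the episode above 0.025 m or angle between standing_tin's own z axis and vertical above 0.35 rad).
It also fails if it takes over 134 s, if anything falls off the work surface, if the arm or the gripper's body presses on something with over 40 N, if the wrist force passes 120 N, or if a joint passes its speed limit or range.

ROBOT

A 6-joint arm with a two-finger parallel gripper is mounted at the origin on a cart in front of the work surface, level with it; the furniture and walls round the work are solid. World frame = base frame: x ahead of the robot, y to its left, z up, the work surface at z = 0. Lengths are in m, angles in rad, forces in N, time in s.
With the tool pointing down it reaches from about 0.35 to 0.85 m from the base axis. Payload 8.1 kg.
Tool frame: the origin (TCP) lies on the centre line of the jaws, within the pads' length; the fingertips stand 17 mm ahead of it and the grasp point (between the pads) lies 2 mm behind it; z points along the fingers, y is the line along which they close (so a half turn about z gives the same grasp; the last joint's range is limited). The gripper opens to 93 mm and grips with 3 to 60 N. Pads are 15 mm wide; open, the fingers measure 128 mm over their backs; the gripper's body (75 mm by 188 mm) begins 65 mm behind the grasp point.
Start: joints at [1.14, 0.13, 1.488, -0, 1.523, -0.085], TCP at [0.203, 0.564, 0.236] pointing down, gripper open.
Joint ranges: [-2.96, 2.96], [-0.89, 2.26], [0.02, 2.5], [-1.34, 4.48], [0, 2.73], [-2.66, 2.66]. Speed limits (rad/s): [2.39, 2.39, 2.79, 3.14, 3.14, 3.14].

INTERFACE

Orientations are given as a rotation vector (axis times angle).
In Python, from plant import robot, optics, close_job, models gives the robot as it stands.
- The arm moves only by the shell command python3 -m inch 'ROWS' [OPENING] [FORCE]. ROWS is a JSON object of lists of equal length, an entry for each row: "travel": the shift along the tool's x, y, z in m, a list of three; "spin": the turn about the tool's z in rad. In form: {"travel": [[x, y, z], ...], "spin": [spin, ...]}. A call has 1 to 10 rows; each row is the pose to reach, as a shift and turn from the pose commanded when the call began, along the tool's axes at that moment; what a row does not reach only later rows make up. A row lasts 1/12 s, in which the tool goes at most 41.7 mm and 7.16 degrees, less where a joint would pass 70% of its speed; a pose out of reach is approached as far as the arm can. A call with a gripper value outside its range is refused whole. OPENING is the closure, from 0 (fully open) to 1 (shut), set as the call begins (- or left out, the last holds). The fingers move at their own pace and stop on an object; FORCE is the grip in N (left out, the last holds). Time passes only in rows, so rows that repeat a pose let the fingers close. It gives the time, the measured TCP pose, the force, the opening and the grip force at its end, in the units of the state.
- robot.read_state(): the state, without advancing time (a new reading comes with each control period).
- optics.read_camera(name): name is "side" or "top"; returns (picture, depth): 384x512x3 uint8, red, green, blue; 384x512 float32, m along the optical axis (not along the pixel's ray), 0 where there is no reading.
- optics.camera_info(name): a dict with "camera_matrix" (3x3 intrinsics, pixels), "view" (4x4, takes a point from world to camera coordinates). Camera axes: x right, y down, z forward; pixel columns grow to the right and rows downward; lengths in m; the calibration is good to about 2 mm. A picture is of the moment at which its call begins. camera_info takes no time and is no camera call.
- close_job(): hands the job in; it is judged then, once.
Trained networks look in the newest picture that a camera, given by its name, has taken for a name from the list of things; names that differ only in an ending like _2 or _b are one class to them, and where a whole thing is asked for, a point or a joint stands for the part that bears it (a point fixed in the world has none). Each returns a list of dicts, best first, with "p" (0 to 1); they miss things now and then, are a little off and sometimes report something else, mostly with a low value. They report only what shows in the picture. A call takes as long as a camera call.
- models.look_for(camera, name): "centre" ([x, y, z] in m, in world coordinates, good to about 4 mm: the middle of the surface that is visible of it).
- models.masks_of(camera, name): "region" (384x512 bool, what is visible of it).
The state is a dict: "t": time; "q": joint angles; "dq": joint speeds; "joint_torque": joint torques, N m; "tool_pos": TCP position; "orientation": TCP orientation; "force": force on the tool from outside, world axes, zero at the start; "wrist_torque": the same for the moment, N m; "opening": finger opening in m; "gripper_force": force on a finger pad.
Only numpy, scipy, OpenCV 4.12 (cv2) and the standard library are available. Lean on these libraries where they do the work, as an engineer would, in place of code of your own. Each camera call takes 0.05 s, during which the arm holds its last target. There are 200 camera calls.

## Working session

There is one attempt and no reset: what is moved stays moved. The work goes in short steps, Python scripts to look and compute and a shell command to move; the robot and the scene stay as the last step left them, time stands still between calls to the robot, and variables do not carry over. Pictures are saved under pics/ and viewed, at most 14 in all, crops included, and the job is handed in when it is done.

```bash
mkdir -p pics; ls
python3 - <<'E'
from plant import robot, optics, close_job, models
import cv2, numpy as np
s=robot.read_state(); print(s['t'],s['tool_pos'],s['orientation'],s['opening'])
for c in ['top','side']:
    p,d=optics.read_camera(c); cv2.imwrite(f'pics/{c}0.png',p[:,:,::-1]); np.savez(f'{c}0.npz',p=p,d=d)
    i=optics.camera_info(c); print(c,i['camera_matrix'],np.linalg.inv(i['view'])[:3])
    for n in ['tall_tin_a','short_tin','card_roll','wax_block','standing_tin','deep_rack','shallow_rack','supply_tray']:
        print(c,n,[(np.round(r['centre'],3).tolist(),round(r['p'],2)) for r in models.look_for(c,n)])
E
```

```text
pics
0.0 [0.20311762 0.56400289 0.23461133] [-5.40314922e-01 -3.09433782e+00  2.76389163e-03] 0.09355389184829807
top [[469.47951862   0.         247.3785642 ]
 [  0.         469.47951862 191.4680863 ]
 [  0.           0.           1.        ]] [[ 0.0192422  -0.99422095  0.10561454  0.34216917]
 [-0.99979958 -0.01971817 -0.00346427  0.07871923]
 [ 0.00552678 -0.10552671 -0.99440111  1.37316665]]
top tall_tin_a [([0.492, -0.321, 0.021], 0.92), ([0.443, 0.172, 0.005], 0.63), ([0.62, 0.136, 0.034], 0.15)]
top short_tin [([0.36, 0.306, 0.006], 0.83)]
top card_roll [([0.405, -0.103, 0.041], 0.6)]
top wax_block [([0.444, 0.053, 0.028], 0.61)]
top standing_tin [([0.626, 0.207, 0.024], 0.77)]
top deep_rack [([0.585, -0.088, 0.029], 0.84)]
top shallow_rack []
top supply_tray [([0.548, 0.389, 0.015], 0.6)]
side [[420.05154309   0.         256.52458316]
 [  0.         420.05154309 186.43537846]
 [  0.           0.           1.        ]] [[ 0.96195927 -0.14765611  0.22985219  0.22050963]
 [-0.27295655 -0.55446259  0.78617171 -0.82937675]
 [ 0.01136139 -0.81900483 -0.57367414  0.73072572]]
side tall_tin_a [([0.489, -0.314, 0.043], 0.6), ([0.438, 0.149, 0.052], 0.56)]
side short_tin [([0.361, 0.279, 0.04], 0.58)]
side card_roll []
side wax_block [([0.44, 0.041, 0.027], 0.76)]
side standing_tin [([0.618, 0.188, 0.055], 0.77)]
side deep_rack [([0.586, -0.103, 0.013], 0.8)]
side shallow_rack [([0.617, 0.122, 0.027], 0.98)]
side supply_tray [([0.546, 0.383, 0.012], 0.91)]
```

View pics/top0.png

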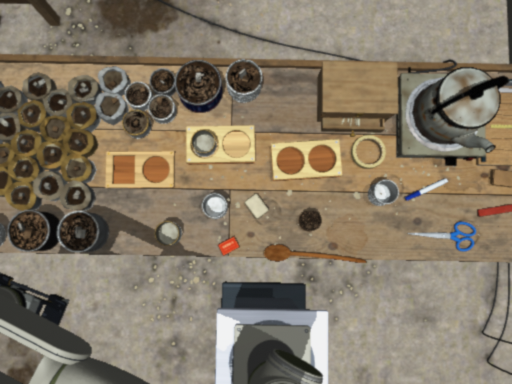

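View pics/side0.png

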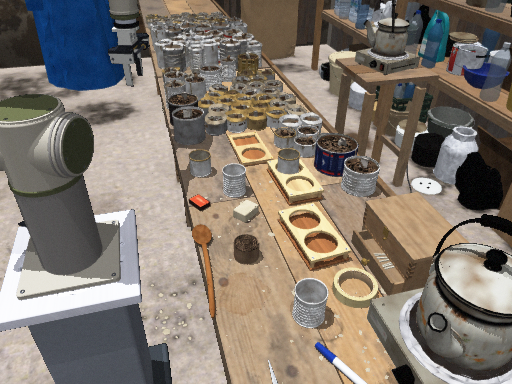

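Both views agree: the top view shows tall tins at (384,192) and (215,205), the loose short tin at (168,232), card roll (310,218), wax (257,205). Also tray (140,168), shallow rack (220,145; its tin is on the left, which is +y) and deep rack (306,158). Next I'll measure these precisely from depth.

```bash
cat > h.py <<'E'
import numpy as np, cv2
from scipy.optimize import least_squares
from scipy.spatial.transform import Rotation as R
from plant import robot, optics, models
def cloud(c,d):
    i=optics.camera_info(c); K=np.array(i['camera_matrix']); T=np.linalg.inv(i['view'])
    v,u=np.mgrid[:384,:512]
    P=np.stack([(u-K[0,2])/K[0,0]*d,(v-K[1,2])/K[1,1]*d,d],-1)@T[:3,:3].T+T[:3,3]
    P[d==0]=np.nan; return P
def near(P,c,r,z0,z1):
    P=P.reshape(-1,3); return P[(np.hypot(P[:,0]-c[0],P[:,1]-c[1])<r)&(P[:,2]>z0)&(P[:,2]<z1)]
def circ(Q,r):
    f=lambda p:np.hypot(Q[:,0]-p[0],Q[:,1]-p[1])-r
    s=least_squares(f,Q[:,:2].mean(0),loss='soft_l1',f_scale=.002); return s.x,np.sqrt(np.mean(s.fun**2))
def rect(Q):
    (c,wh,a)=cv2.minAreaRect((Q[:,:2]*1000).astype(np.float32)); return np.array(c)/1000,np.round(wh,1),a
def go(x,y,z,yaw=None):
    """travel/spin to world TCP target; yaw = direction of closing line (mod pi)"""
    s=robot.read_state(); M=R.from_rotvec(s['orientation']).as_matrix()
    t=M.T@(np.array([x,y,z])-s['tool_pos']); cur=np.arctan2(M[1,1],M[0,1]); sp=0
    if yaw is not None: sp=-((yaw-cur+np.pi/2)%np.pi-np.pi/2)
    print('t%.1f'%s['t'],'tcp',np.round(s['tool_pos'],3),'closing yaw %.3f'%cur,'q6 %.2f'%s['q'][5],'-> travel',np.round(t,4).tolist(),'spin %.3f'%sp,'open %.3f F %.1f'%(s['opening'],s['gripper_force']))
E
python3 - <<'E'
from h import *
for c in ['top','side']:
    P=cloud(c,np.load(c+'0.npz')['d'])
    print(c)
    for n,p,r,h in [('tallA',(.492,-.321),.034,.076),('tallB',(.443,.165),.034,.076),('short',(.36,.3),.034,.062),('stand',(.62,.203),.034,.082)]:
        Q=near(P,p,.06,h-.008,h+.008); print(n,len(Q),circ(Q,r),Q[:,2].max())
    Q=near(P,(.405,-.103),.05,.025,.06); print('roll',len(Q),rect(Q),np.percentile(Q[:,2],[50,95]),np.round(circ(Q[Q[:,2]>.03],.031)[0],3))
    Q=near(P,(.444,.053),.05,.022,.04); print('wax',len(Q),rect(Q),Q[:,2].mean())
    for n,p,z in [('deep',(.585,-.1),.034),('shal',(.617,.12),.034),('tray',(.548,.385),.014)]:
        Q=near(P,p,.118,z-.006,z+.005); print(n,len(Q),rect(Q),Q.mean(0).round(3))
P=cloud('top',np.load('top0.npz')['d'])
Q=P.reshape(-1,3);Q=Q[(Q[:,0]>.3)&(Q[:,0]<1)&(Q[:,1]>-.5)&(Q[:,1]<.6)&(Q[:,2]>.09)]
print('tall obstacles',len(Q),Q.min(0),Q.max(0), 'x<.7:',Q[Q[:,0]<.7][::20].round(2).tolist())
E
```

```text
top
tallA 101 (array([ 0.48766108, -0.31172666]), np.float64(0.0016654857587696757)) 0.0825759156267516
tallB 84 (array([0.43986355, 0.16572371]), np.float64(0.0013915095081598813)) 0.07959593854353919
short 75 (array([0.36122259, 0.2970194 ]), np.float64(0.0014096593020586836)) 0.06669133154516205
stand 79 (array([0.61947705, 0.20161918]), np.float64(0.0015323480637997578)) 0.08905784993313604
roll 316 (array([ 0.40464969, -0.10710986]), array([56.4, 59.8]), 10.391757011413574) [0.0386821  0.04506591] [ 0.412 -0.103]
wax 315 (array([0.44489246, 0.04772876]), array([62.1, 43.9]), 37.56814193725586) 0.0271450989110363
deep 1219 (array([ 0.60529626, -0.09215266]), array([153.1, 198.5]), 4.824870586395264) [ 0.583 -0.095  0.033]
shal 1018 (array([0.62285937, 0.11964741]), array([107.2, 234.9]), 1.1792516708374023) [0.622 0.134 0.033]
tray 1240 (array([0.57326691, 0.39169052]), array([178.1, 197.5]), 1.9391717910766602) [0.548 0.389 0.013]
side
tallA 241 (array([ 0.48908323, -0.31104677]), np.float64(0.0017061344907222788)) 0.07843130545604637
tallB 119 (array([0.44204273, 0.16765741]), 
[... 2990 characters left out ...]
18], [0.64, -0.45, 0.16], [0.63, -0.49, 0.17], [0.64, -0.45, 0.15], [0.63, -0.5, 0.17], [0.63, -0.46, 0.15], [0.64, -0.44, 0.11], [0.63, -0.48, 0.15], [0.63, -0.46, 0.13], [0.63, -0.5, 0.16], [0.63, -0.48, 0.13], [0.63, -0.47, 0.11], [0.63, -0.47, 0.1], [0.62, -0.5, 0.16], [0.62, -0.5, 0.14], [0.61, -0.5, 0.15], [0.41, 0.52, 0.1], [0.41, 0.55, 0.09], [0.4, 0.52, 0.09], [0.39, 0.5, 0.09], [0.39, 0.53, 0.09], [0.38, 0.48, 0.1], [0.38, 0.5, 0.09], [0.37, 0.53, 0.11], [0.36, 0.55, 0.09], [0.36, 0.53, 0.11], [0.36, 0.52, 0.1], [0.36, 0.48, 0.1], [0.35, 0.52, 0.1], [0.35, 0.48, 0.1], [0.34, 0.53, 0.09], [0.34, 0.49, 0.09], [0.33, 0.49, 0.09], [0.32, 0.5, 0.1], [0.31, 0.55, 0.1], [0.3, 0.53, 0.09]]
```

Run:
```python
from h import *
from scipy.optimize import differential_evolution as DE
C={c:cloud(c,np.load(c+'0.npz')['d']) for c in ['top','side']}
for n,p,z,kind in [('deep',(.585,-.095),.034,'d'),('shal',(.617,.11),.034,'s'),('tray',(.548,.387),.014,'t')]:
  for c,P in C.items():
    Q=near(P,p,.14,-.01,z+.006); deck=Q[:,2]>z-.005
    def f(a,full=False):
        co,si=np.cos(a[2]),np.sin(a[2]); d=Q[:,:2]-a[:2]; x=d[:,0]*co+d[:,1]*si; y=-d[:,0]*si+d[:,1]*co
        ins=(abs(x)<.053)&(abs(y)<.099)
        if kind=='t': h=(np.hypot(x,y+.047)<.04)|((abs(x)<.042)&(abs(y-.047)<.032))
        else:
            h=(np.hypot(x,y+.046)<.041)|(np.hypot(x,y-.046)<.041)
        # restrict to window so stray points matter little
        return -np.sum(np.where(ins&~h,1,-1)*np.where(deck,1,-1))
    r=DE(f,[(p[0]-.03,p[0]+.03),(p[1]-.03,p[1]+.03),(-.16,.16)],seed=1,popsize=30,maxiter=150)
    a=r.x; R2=np.array([[np.cos(a[2]),-np.sin(a[2])],[np.sin(a[2]),np.cos(a[2])]])
    o=.047 if kind=='t' else .046
    print(n,c,a.round(4),-r.fun/len(Q),'+y',(a[:2]+R2@[0,o]).round(4),'-y',(a[:2]+R2@[0,-o]).round(4))
import h; h.go(.441,.1667,.13,-0.9)
```

```text
deep top [ 0.5835 -0.0953  0.0803] 0.9053618517433343 +y [ 0.5799 -0.0494] -y [ 0.5872 -0.1411]
deep side [ 0.5882 -0.0882  0.0679] 0.6730769230769231 +y [ 0.585  -0.0423] -y [ 0.5913 -0.1341]
shal top [0.6244 0.14   0.0224] 0.6743283582089552 +y [0.6233 0.186 ] -y [0.6254 0.094 ]
shal side [ 0.6222  0.0806 -0.1599] 0.5474930713025951 +y [0.6296 0.126 ] -y [0.6149 0.0352]
tray top [0.5465 0.3915 0.0398] 0.9183980728696176 +y [0.5446 0.4384] -y [0.5484 0.3445]
tray side [0.5506 0.3962 0.0185] 0.7739852398523985 +y [0.5498 0.4431] -y [0.5515 0.3492]
t0.9 tcp [0.203 0.564 0.236] closing yaw 1.225 q6 -0.09 -> travel [-0.3584, -0.2937, 0.1057] spin -1.017 open 0.093 F 0.0
```

Run:
```python
from h import *
from scipy.optimize import differential_evolution as DE
for c in ['top','side']:
    P=cloud(c,np.load(c+'0.npz')['d']); p=(.622,.155); z=.034
    Q=near(P,p,.13,-.01,z+.006); deck=Q[:,2]>z-.005
    def f(a):
        co,si=np.cos(a[2]),np.sin(a[2]); d=Q[:,:2]-a[:2]; x=d[:,0]*co+d[:,1]*si; y=-d[:,0]*si+d[:,1]*co
        w=(abs(x)<.053)&(abs(y)<.099)&~((np.hypot(x,y+.046)<.041)|(np.hypot(x,y-.046)<.041))
        return -np.sum(np.where(w,1,-1)*np.where(deck,1,-1))
    a=DE(f,[(.59,.65),(.125,.185),(-.16,.16)],seed=1,popsize=30,maxiter=150); print(c,-a.fun/len(Q)); a=a.x
    v=.046*np.array([-np.sin(a[2]),np.cos(a[2])]); print(a.round(4),a[:2]+v,a[:2]-v)
```

```text
top 0.8933098591549296
[0.6238 0.1564 0.0184] [0.62299748 0.20239576] [0.62469141 0.11041136]
side 0.7025738798856054
[0.6277 0.1685 0.021 ] [0.62669506 0.21444034] [0.62863022 0.1224607 ]
```

```bash
python3 -m inch '{"travel":[[0,0,0]],"spin":[0]}' 0.0 15
python3 - <<'E'
import h; h.go(.441,.1667,.15,1.0)
E
```

```text
t: 0.98
tool_pos: [0.2033, 0.5645, 0.2357]
orientation: [0.54, 3.095, 0.0]
force: [0.3, 1.0, -0.0]
opening: 0.0929
gripper_force: 0.0
t1.0 tcp [0.203 0.565 0.236] closing yaw 1.225 q6 -0.09 -> travel [-0.3584, -0.2937, 0.0856] spin 0.225 open 0.093 F 0.0
```

```bash
python3 -m inch '{"travel":[[-0.358,-0.294,0.05],[-0.358,-0.294,0.05],[-0.358,-0.294,0.05],[-0.358,-0.294,0.05],[-0.358,-0.294,0.05],[-0.358,-0.294,0.05],[-0.358,-0.294,0.05],[-0.358,-0.294,0.05],[-0.358,-0.294,0.05],[-0.358,-0.294,0.05]],"spin":[0.175,0.175,0.175,0.175,0.175,0.175,0.175,0.175,0.175,0.175]}' >/dev/null
python3 -m inch '{"travel":[[0,0,0],[0,0,0],[0,0,0]],"spin":[0,0,0]}'
python3 - <<'E'
import h; h.go(.441,.1667,.15,1.05);h.go(.441,.1667,.052,1.05)
E
```

```text
t: 2.07
tool_pos: [0.4154, 0.2088, 0.1911]
orientation: [-0.811, -3.035, -0.001]
force: [-0.1, 0.1, 0.9]
opening: 0.0928
gripper_force: 0.0
t2.1 tcp [0.415 0.209 0.191] closing yaw 1.049 q6 -0.69 -> travel [-0.0432, -0.0238, 0.0411] spin -0.001 open 0.093 F 0.0
t2.1 tcp [0.415 0.209 0.191] closing yaw 1.049 q6 -0.69 -> travel [-0.0433, -0.0238, 0.1391] spin -0.001 open 0.093 F 0.0
```

```bash
python3 -m inch '{"travel":[[-0.043,-0.024,0.03],[-0.043,-0.024,0.06],[-0.043,-0.024,0.09],[-0.043,-0.024,0.12],[-0.043,-0.024,0.139],[-0.043,-0.024,0.139],[-0.043,-0.024,0.139]],"spin":[0,0,0,0,0,0,0]}' && python3 -m inch '{"travel":[[0,0,0],[0,0,0],[0,0,0],[0,0,0],[0,0,0],[0,0,0],[0,0,0],[0,0,0]],"spin":[0,0,0,0,0,0,0,0]}' 1 15
```

```text
t: 2.65
tool_pos: [0.4394, 0.1677, 0.0514]
orientation: [-0.804, -3.034, 0.002]
force: [0.6, -0.2, -0.1]
opening: 0.0933
gripper_force: 0.0
t: 3.32
tool_pos: [0.4418, 0.1668, 0.0532]
orientation: [0.809, 3.034, 0.002]
force: [-1.5, 1.1, 7.1]
opening: 0.0684
gripper_force: 15.0
```

```bash
python3 -m inch '{"travel":[[0,0,-0.03],[0,0,-0.06],[0,0,-0.1],[0,0,-0.13],[0,0,-0.13]],"spin":[0,0,0,0,0]}'
python3 - <<'E'
import h; h.go(.5815,-.048,.18,1.05)
E
```

```text
t: 3.73
tool_pos: [0.4446, 0.1673, 0.1897]
orientation: [0.807, 3.026, 0.009]
force: [1.7, 0.2, 0.1]
opening: 0.0684
gripper_force: 15.0
t3.7 tcp [0.445 0.167 0.19 ] closing yaw 1.050 q6 -0.80 -> travel [-0.2258, -0.1186, 0.0106] spin -0.000 open 0.068 F 15.0
```

```bash
python3 -m inch '{"travel":[[-0.226,-0.119,0],[-0.226,-0.119,0],[-0.226,-0.119,0],[-0.226,-0.119,0],[-0.226,-0.119,0],[-0.226,-0.119,0],[-0.226,-0.119,0],[-0.226,-0.119,0],[-0.226,-0.119,0],[-0.226,-0.119,0]],"spin":[0,0,0,0,0,0,0,0,0,0]}'
python3 - <<'E'
from h import *
p,d=optics.read_camera('side'); cv2.imwrite('pics/s1.png',cv2.resize(p[150:320,150:400,::-1],None,fx=2,fy=2))
go(.5815,-.048,.060,1.05)
E
```

```text
t: 4.57
tool_pos: [0.5769, -0.0481, 0.1815]
orientation: [-0.808, -3.035, -0.001]
force: [-0.3, 1.2, 0.6]
opening: 0.0684
gripper_force: 15.0
t4.6 tcp [ 0.577 -0.048  0.182] closing yaw 1.051 q6 -1.22 -> travel [-0.0041, 0.0022, 0.1217] spin 0.001 open 0.068 F 15.0
```

View pics/s1.png

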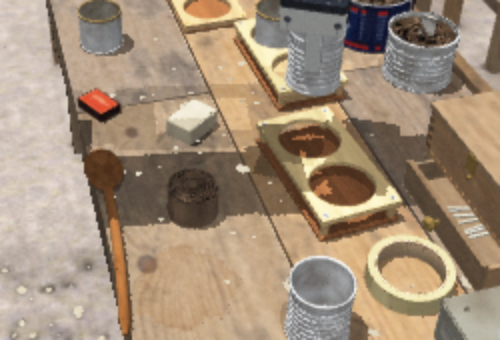

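The tin hangs upright in the gripper (crop 315,65) and the other things are undisturbed. Lowering it now.

```bash
python3 -m inch '{"travel":[[-0.002,0.001,0.03],[-0.003,0.001,0.06],[-0.003,0.001,0.08],[-0.003,0.001,0.095],[-0.003,0.001,0.105],[-0.003,0.001,0.112],[-0.003,0.001,0.117],[-0.003,0.001,0.12],[-0.003,0.001,0.121],[-0.003,0.001,0.121]],"spin":[0,0,0,0,0,0,0,0,0,0]}'
python3 - <<'E'
from h import *
go(.5815,-.048,.060,1.05)
E
```

```text
t: 5.45
tool_pos: [0.5812, -0.0499, 0.0616]
orientation: [0.808, 3.035, 0.0]
force: [-0.8, -0.0, -0.4]
opening: 0.0685
gripper_force: 15.0
t5.5 tcp [ 0.581 -0.05   0.062] closing yaw 1.050 q6 -1.22 -> travel [0.0007, 0.0018, 0.0016] spin 0.000 open 0.068 F 15.0
```

```bash
python3 -m inch '{"travel":[[0,0,0.001],[0,0,0.002],[0,0,0.002]],"spin":[0,0,0]}'; python3 -m inch '{"travel":[[0,0,0],[0,0,0],[0,0,0],[0,0,0],[0,0,-0.02],[0,0,-0.05],[0,0,-0.085],[0,0,-0.12]],"spin":[0,0,0,0,0,0,0,0]}' 0.14
python3 - <<'E'
from h import *
go(.4885,-.3112,.18,1.05)
E
```

```text
t: 5.7
tool_pos: [0.5811, -0.05, 0.0593]
orientation: [0.809, 3.035, 0.0]
force: [-0.5, -0.0, 0.0]
opening: 0.0682
gripper_force: 15.0
t: 6.37
tool_pos: [0.5798, -0.0497, 0.1795]
orientation: [-0.808, -3.034, 0.0]
force: [1.1, -0.4, -0.0]
opening: 0.0799
gripper_force: 0.0
t6.4 tcp [ 0.58  -0.05   0.179] closing yaw 1.050 q6 -1.22 -> travel [-0.0509, -0.2722, -0.0004] spin -0.000 open 0.080 F 0.0
```

```bash
python3 -m inch '{"travel":[[-0.051,-0.272,0],[-0.051,-0.272,0],[-0.051,-0.272,0],[-0.051,-0.272,0],[-0.051,-0.272,0],[-0.051,-0.272,0],[-0.051,-0.272,0],[-0.051,-0.272,0],[-0.051,-0.272,0],[-0.051,-0.272,0]],"spin":[0,0,0,0,0,0,0,0,0,0]}' 0
python3 - <<'E'
from h import *
go(.4885,-.3112,.052,1.05)
E
```

```text
t: 7.2
tool_pos: [0.4897, -0.3107, 0.1788]
orientation: [-0.809, -3.035, -0.001]
force: [-0.1, 0.3, 0.1]
opening: 0.0932
gripper_force: 0.0
t7.2 tcp [ 0.49  -0.311  0.179] closing yaw 1.050 q6 -1.70 -> travel [0.0008, -0.0011, 0.1268] spin -0.000 open 0.093 F 0.0
```

```bash
python3 -m inch '{"travel":[[0.001,-0.001,0.03],[0.001,-0.001,0.06],[0.001,-0.001,0.09],[0.001,-0.001,0.115],[0.001,-0.001,0.127],[0.001,-0.001,0.127]],"spin":[0,0,0,0,0,0]}' && python3 -m inch '{"travel":[[0,0,0],[0,0,0],[0,0,0],[0,0,0],[0,0,0],[0,0,0],[0,0,0],[0,0,0]],"spin":[0,0,0,0,0,0,0,0]}' 1 15; python3 -m inch '{"travel":[[0,0,-0.03],[0,0,-0.06],[0,0,-0.1],[0,0,-0.13],[0,0,-0.13]],"spin":[0,0,0,0,0]}'
python3 - <<'E'
import h; h.go(.589,-.140,.18,1.05)
E
```

```text
t: 7.7
tool_pos: [0.4867, -0.3085, 0.0484]
orientation: [-0.805, -3.031, -0.004]
force: [-0.7, 0.7, -0.6]
opening: 0.0931
gripper_force: 0.0
t: 8.37
tool_pos: [0.4894, -0.3123, 0.0538]
orientation: [0.808, 3.033, -0.001]
force: [-0.2, 1.7, 6.4]
opening: 0.0685
gripper_force: 15.0
t: 8.78
tool_pos: [0.4915, -0.3142, 0.1909]
orientation: [0.806, 3.024, -0.008]
force: [1.0, -1.6, 0.5]
opening: 0.0683
gripper_force: 15.0
t8.8 tcp [ 0.492 -0.314  0.191] closing yaw 1.050 q6 -1.71 -> travel [0.0023, 0.1996, 0.0105] spin -0.000 open 0.068 F 15.0
```

```bash
python3 -m inch '{"travel":[[0.002,0.198,0.005],[0.002,0.198,0.005],[0.002,0.198,0.005],[0.002,0.198,0.005],[0.002,0.198,0.005],[0.002,0.198,0.005],[0.002,0.198,0.005],[0.002,0.198,0.005],[0.002,0.198,0.005]],"spin":[0,0,0,0,0,0,0,0,0]}'
python3 - <<'E'
from h import *
go(.589,-.140,.061,1.05)
p,d=optics.read_camera('top'); P=cloud('top',d); 
Q=near(P,(.58,-.049),.05,.072,.092); print(len(Q),circ(Q,.034),Q[:,2].max())
p,d=optics.read_camera('side'); cv2.imwrite('pics/s2.png',cv2.resize(p[150:320,150:400,::-1],None,fx=2,fy=2))
E
```

```text
t: 9.53
tool_pos: [0.5845, -0.1399, 0.1768]
orientation: [-0.811, -3.035, 0.001]
force: [0.1, -0.8, 0.4]
opening: 0.0677
gripper_force: 15.0
t9.5 tcp [ 0.584 -0.14   0.177] closing yaw 1.049 q6 -1.37 -> travel [-0.004, 0.0023, 0.1158] spin -0.001 open 0.068 F 15.0
88 (array([ 0.57757927, -0.05219472]), np.float64(0.0016664589337091523)) 0.08759150348299927
```

View pics/s2.png

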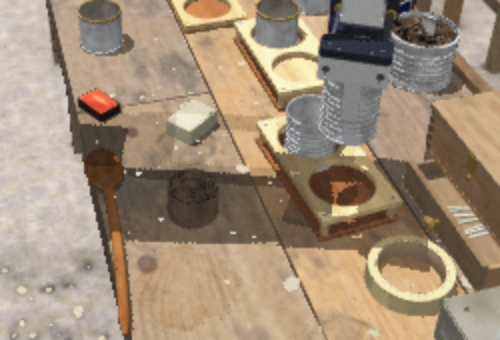

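Tin B stands seated in the +y opening (crop 310,125), about 3 mm off centre, and tin A hangs over the free opening. Lowering A.

```bash
python3 -m inch '{"travel":[[-0.003,0.002,0.03],[-0.003,0.002,0.06],[-0.003,0.002,0.08],[-0.003,0.002,0.095],[-0.003,0.002,0.105],[-0.003,0.002,0.111],[-0.003,0.002,0.115],[-0.003,0.002,0.117],[-0.003,0.002,0.117]],"spin":[0,0,0,0,0,0,0,0,0]}'; python3 -m inch '{"travel":[[0,0,0],[0,0,0],[0,0,0],[0,0,0],[0,0,-0.02],[0,0,-0.05],[0,0,-0.085],[0,0,-0.12]],"spin":[0,0,0,0,0,0,0,0]}' 0.14
python3 - <<'E'
from h import *
go(.407,-.1055,.15,1.05)
E
```

```text
t: 10.38
tool_pos: [0.589, -0.1389, 0.0605]
orientation: [0.809, 3.035, -0.0]
force: [-0.1, 1.0, -0.3]
opening: 0.0682
gripper_force: 15.0
t: 11.05
tool_pos: [0.5879, -0.1383, 0.1807]
orientation: [-0.808, -3.034, -0.0]
force: [1.0, 0.1, 0.3]
opening: 0.0804
gripper_force: 0.0
t11.1 tcp [ 0.588 -0.138  0.181] closing yaw 1.050 q6 -1.37 -> travel [0.1732, -0.0616, 0.031] spin 0.000 open 0.080 F 0.0
```

```bash
python3 -m inch '{"travel":[[0.173,-0.062,0.02],[0.173,-0.062,0.02],[0.173,-0.062,0.02],[0.173,-0.062,0.02],[0.173,-0.062,0.02],[0.173,-0.062,0.02],[0.173,-0.062,0.02],[0.173,-0.062,0.02],[0.173,-0.062,0.02]],"spin":[0,0,0,0,0,0,0,0,0]}' 0
python3 - <<'E'
from h import *
go(.407,-.1055,.030,1.05)
p,d=optics.read_camera('top'); P=cloud('top',d); 
for c in [(.58,-.049),(.588,-.139)]:
  Q=near(P,c,.05,.072,.092); print(len(Q),circ(Q,.034),Q[:,2].max())
E
```

```text
t: 11.8
tool_pos: [0.4089, -0.1066, 0.1607]
orientation: [0.808, 3.034, -0.0]
force: [0.2, -0.3, 0.4]
opening: 0.0931
gripper_force: 0.0
t11.8 tcp [ 0.409 -0.107  0.161] closing yaw 1.050 q6 -1.43 -> travel [0.0024, -0.0, 0.1307] spin 0.000 open 0.093 F 0.0
86 (array([ 0.57742747, -0.05243765]), np.float64(0.0015810708424096852)) 0.08545809790238135
91 (array([ 0.58525347, -0.14043968]), np.float64(0.0017181982882180375)) 0.08744586576842739
```

```bash
python3 -m inch '{"travel":[[0.002,0,0.03],[0.002,0,0.06],[0.002,0,0.09],[0.002,0,0.115],[0.002,0,0.127],[0.002,0,0.13],[0.002,0,0.13]],"spin":[0,0,0,0,0,0,0]}' && python3 -m inch '{"travel":[[0,0,0],[0,0,0],[0,0,0],[0,0,0],[0,0,0],[0,0,0],[0,0,0],[0,0,0]],"spin":[0,0,0,0,0,0,0,0]}' 1 15; python3 -m inch '{"travel":[[0,0,-0.03],[0,0,-0.06],[0,0,-0.1],[0,0,-0.13],[0,0,-0.16],[0,0,-0.16],[0,0,-0.16]],"spin":[0,0,0,0,0,0,0]}'
python3 - <<'E'
import h; h.go(.549,.346,.19,1.05)
E
```

```text
t: 12.43
tool_pos: [0.4056, -0.105, 0.029]
orientation: [-0.808, -3.033, -0.001]
force: [-0.1, -0.1, -0.1]
opening: 0.0929
gripper_force: 0.0
t: 13.1
tool_pos: [0.4065, -0.1055, 0.0306]
orientation: [0.809, 3.035, -0.0]
force: [-0.1, 1.2, 5.3]
opening: 0.0618
gripper_force: 15.0
t: 13.68
tool_pos: [0.4072, -0.1058, 0.1918]
orientation: [0.808, 3.032, -0.001]
force: [0.2, 0.4, -0.3]
opening: 0.0618
gripper_force: 15.0
t13.7 tcp [ 0.407 -0.106  0.192] closing yaw 1.050 q6 -1.43 -> travel [0.1018, 0.4625, 0.0017] spin -0.000 open 0.062 F 15.0
```

```bash
python3 -m inch '{"travel":[[0.102,0.462,0],[0.102,0.462,0],[0.102,0.462,0],[0.102,0.462,0],[0.102,0.462,0],[0.102,0.462,0],[0.102,0.462,0],[0.102,0.462,0],[0.102,0.462,0],[0.102,0.462,0]],"spin":[0,0,0,0,0,0,0,0,0,0]}' >/dev/null; python3 -m inch '{"travel":[[0,0,0],[0,0,0],[0,0,0]],"spin":[0,0,0]}'
python3 - <<'E'
from h import *
go(.549,.346,.035,1.05)
E
```

```text
t: 14.77
tool_pos: [0.5294, 0.2917, 0.1876]
orientation: [-0.807, -3.033, 0.004]
force: [-0.1, -1.0, -0.9]
opening: 0.062
gripper_force: 15.0
t14.8 tcp [0.529 0.292 0.188] closing yaw 1.051 q6 -0.63 -> travel [0.0097, 0.0574, 0.1524] spin 0.001 open 0.062 F 15.0
```

```bash
python3 -m inch '{"travel":[[0.01,0.057,0],[0.01,0.057,0],[0.01,0.057,0.03],[0.01,0.057,0.06],[0.01,0.057,0.08],[0.01,0.057,0.1],[0.01,0.057,0.12],[0.01,0.057,0.12],[0.01,0.057,0.12]],"spin":[0,0,0,0,0,0,0,0,0]}'
python3 - <<'E'
from h import *
go(.549,.346,.035,1.05)
p,d=optics.read_camera('side'); cv2.imwrite('pics/s3.png',cv2.resize(p[100:230,160:350,::-1],None,fx=3,fy=3))
E
```

```text
t: 15.52
tool_pos: [0.5491, 0.3446, 0.0688]
orientation: [-0.811, -3.033, 0.004]
force: [1.4, -0.4, -0.0]
opening: 0.062
gripper_force: 15.0
t15.5 tcp [0.549 0.345 0.069] closing yaw 1.048 q6 -0.57 -> travel [0.0008, 0.0013, 0.0338] spin -0.002 open 0.062 F 15.0
```

View pics/s3.png

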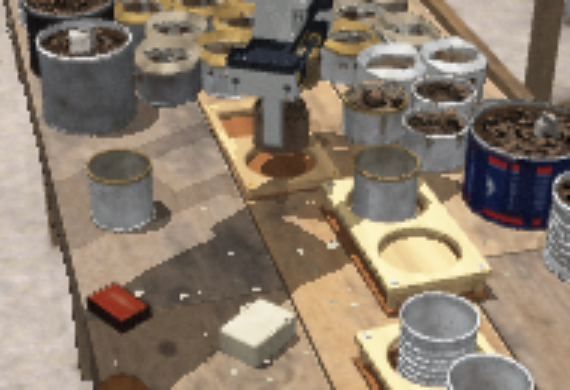

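The roll hangs just above the round recess (crop 280,160) with room around it. Lowering and releasing.

```bash
python3 -m inch '{"travel":[[0.001,0.001,0.01],[0.001,0.001,0.02],[0.001,0.001,0.026],[0.001,0.001,0.03],[0.001,0.001,0.033],[0.001,0.001,0.034],[0.001,0.001,0.034]],"spin":[0,0,0,0,0,0,0]}'; python3 -m inch '{"travel":[[0,0,0],[0,0,0],[0,0,0],[0,0,0],[0,0,-0.02],[0,0,-0.05],[0,0,-0.085],[0,0,-0.12]],"spin":[0,0,0,0,0,0,0,0]}' 0.14
python3 - <<'E'
from h import *
go(.446,.0475,.15,-0.9)
E
```

```text
t: 16.15
tool_pos: [0.5496, 0.3481, 0.0356]
orientation: [-0.809, -3.035, 0.001]
force: [-0.3, -0.1, -0.8]
opening: 0.0616
gripper_force: 15.0
t: 16.82
tool_pos: [0.5492, 0.3478, 0.1566]
orientation: [-0.808, -3.035, 0.002]
force: [0.7, 0.9, 0.1]
opening: 0.0804
gripper_force: 0.0
t16.8 tcp [0.549 0.348 0.157] closing yaw 1.050 q6 -0.56 -> travel [-0.0599, -0.3118, 0.007] spin -1.192 open 0.080 F 0.0
```

```bash
python3 -m inch '{"travel":[[-0.06,-0.312,-0.02],[-0.06,-0.312,-0.02],[-0.06,-0.312,-0.02],[-0.06,-0.312,-0.02],[-0.06,-0.312,-0.02],[-0.06,-0.312,-0.02],[-0.06,-0.312,-0.02],[-0.06,-0.312,-0.02],[-0.06,-0.312,-0.02],[-0.06,-0.312,-0.02]],"spin":[-1.192,-1.192,-1.192,-1.192,-1.192,-1.192,-1.192,-1.192,-1.192,-1.192]}' 0
python3 - <<'E'
from h import *
go(.446,.0475,.030,-.9)
p,d=optics.read_camera('top'); P=cloud('top',d)
Q=near(P,(.549,.346),.05,.03,.06); print(len(Q),rect(Q),Q.mean(0),np.percentile(Q[:,2],[50,95]))
E
```

```text
t: 17.65
tool_pos: [0.4464, 0.0456, 0.1766]
orientation: [-1.039, 2.964, -0.001]
force: [0.6, -0.1, 0.2]
opening: 0.0931
gripper_force: 0.0
t17.6 tcp [0.446 0.046 0.177] closing yaw 2.245 q6 -2.26 -> travel [-0.0008, 0.0019, 0.1466] spin 0.003 open 0.093 F 0.0
343 (array([0.54704077, 0.34357837]), array([58.3, 60.4]), 29.335617065429688) [0.54684292 0.34337375 0.04235136] [0.04297042 0.04846412]
```

```bash
python3 -m inch '{"travel":[[0,0.002,0.03],[0,0.002,0.06],[0,0.002,0.09],[0,0.002,0.12],[0,0.002,0.14],[0,0.002,0.147],[0,0.002,0.147],[0,0.002,0.147]],"spin":[0,0,0,0,0,0,0,0]}' && python3 -m inch '{"travel":[[0,0,0],[0,0,0],[0,0,0],[0,0,0],[0,0,0],[0,0,0],[0,0,0],[0,0,0],[0,0,0],[0,0,0]],"spin":[0,0,0,0,0,0,0,0,0,0]}' 1 20; python3 -m inch '{"travel":[[0,0,-0.02],[0,0,-0.05],[0,0,-0.09],[0,0,-0.13],[0,0,-0.15],[0,0,-0.15],[0,0,-0.15]],"spin":[0,0,0,0,0,0,0]}'
python3 - <<'E'
import h; h.go(.546,.439,.18,1.606)
E
```

```text
t: 18.37
tool_pos: [0.4458, 0.0494, 0.0297]
orientation: [-1.033, 2.967, -0.0]
force: [-0.3, -0.5, -0.5]
opening: 0.0927
gripper_force: 0.0
t: 19.2
tool_pos: [0.4453, 0.0492, 0.0289]
orientation: [1.035, -2.966, -0.0]
force: [-1.3, 0.5, 1.6]
opening: 0.0433
gripper_force: 20.0
t: 19.78
tool_pos: [0.4463, 0.0492, 0.18]
orientation: [-1.034, 2.964, -0.002]
force: [1.4, -0.3, -1.5]
opening: 0.0435
gripper_force: 20.0
t19.8 tcp [0.446 0.049 0.18 ] closing yaw 2.242 q6 -2.25 -> travel [-0.3205, 0.2433, 0.0003] spin 0.636 open 0.043 F 20.0
```

```bash
python3 -m inch '{"travel":[[-0.32,0.243,0],[-0.32,0.243,0],[-0.32,0.243,0],[-0.32,0.243,0],[-0.32,0.243,0],[-0.32,0.243,0],[-0.32,0.243,0],[-0.32,0.243,0],[-0.32,0.243,0],[-0.32,0.243,0]],"spin":[0.636,0.636,0.636,0.636,0.636,0.636,0.636,0.636,0.636,0.636]}' ; python3 -m inch '{"travel":[[0,0,0],[0,0,0],[0,0,0]],"spin":[0,0,0]}'
python3 - <<'E'
from h import *
go(.546,.439,.034,1.606)
E
```

```text
t: 20.62
tool_pos: [0.5424, 0.4349, 0.1749]
orientation: [0.055, -3.137, 0.004]
force: [1.2, -0.0, -0.6]
opening: 0.0441
gripper_force: 20.0
t: 20.87
tool_pos: [0.5424, 0.4328, 0.1755]
orientation: [0.056, -3.137, 0.005]
force: [-0.6, -0.2, -0.8]
opening: 0.0439
gripper_force: 20.0
t20.9 tcp [0.542 0.433 0.175] closing yaw 1.607 q6 -1.01 -> travel [-0.0044, 0.0065, 0.1415] spin 0.001 open 0.044 F 20.0
```

```bash
python3 -m inch '{"travel":[[-0.004,0.006,0.02],[-0.004,0.006,0.05],[-0.004,0.006,0.08],[-0.004,0.006,0.1],[-0.004,0.006,0.115],[-0.004,0.006,0.115],[-0.004,0.006,0.115]],"spin":[0,0,0,0,0,0,0]}'
python3 - <<'E'
from h import *
go(.546,.439,.034,1.606)
p,d=optics.read_camera('top'); cv2.imwrite('pics/t4.png',cv2.resize(p[100:230,80:270,::-1],None,fx=3,fy=3))
E
```

```text
t: 21.45
tool_pos: [0.5471, 0.4386, 0.0637]
orientation: [0.054, -3.14, 0.001]
force: [0.2, 0.7, -0.2]
opening: 0.0437
gripper_force: 20.0
t21.4 tcp [0.547 0.439 0.064] closing yaw 1.605 q6 -1.00 -> travel [0.0011, 0.0005, 0.0297] spin -0.001 open 0.044 F 20.0
```

View pics/t4.png

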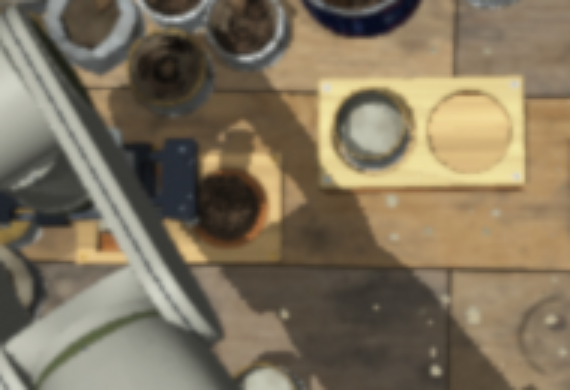

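The roll sits in its recess (crop 230,205) and the arm is over the rectangular one. Lowering the wax.

```bash
python3 -m inch '{"travel":[[0.001,0,0.01],[0.001,0,0.018],[0.001,0,0.024],[0.001,0,0.028],[0.001,0,0.03],[0.001,0,0.03]],"spin":[0,0,0,0,0,0]}'; python3 -m inch '{"travel":[[0,0,0],[0,0,0],[0,0,0],[0,0,0],[0,0,-0.02],[0,0,-0.05],[0,0,-0.085],[0,0,-0.12]],"spin":[0,0,0,0,0,0,0,0]}' 0.4
python3 - <<'E'
from h import *
go(.3625,.2985,.15,.02)
E
```

```text
t: 22.0
tool_pos: [0.5461, 0.4397, 0.0334]
orientation: [0.056, -3.14, 0.001]
force: [-0.8, -0.4, -0.8]
opening: 0.0438
gripper_force: 20.0
t: 22.67
tool_pos: [0.5458, 0.4394, 0.1545]
orientation: [0.055, -3.14, 0.001]
force: [0.8, 0.9, -0.1]
opening: 0.0554
gripper_force: 0.0
t22.7 tcp [0.546 0.439 0.155] closing yaw 1.606 q6 -1.00 -> travel [0.1882, -0.1343, 0.0049] spin -1.556 open 0.055 F 0.0
```

```bash
python3 -m inch '{"travel":[[0.188,-0.134,0],[0.188,-0.134,0],[0.188,-0.134,0],[0.188,-0.134,0],[0.188,-0.134,0],[0.188,-0.134,0],[0.188,-0.134,0],[0.188,-0.134,0],[0.188,-0.134,0]],"spin":[-0.636,-0.636,-0.636,-0.636,-0.636,-0.636,-0.636,-0.636,-0.636]}' 0
python3 - <<'E'
from h import *
go(.3625,.2985,.038,2.24)
p,d=optics.read_camera('top'); P=cloud('top',d)
Q=near(P,(.546,.439),.06,.024,.045); print(len(Q),rect(Q),Q.mean(0))
E
```

```text
t: 23.42
tool_pos: [0.3642, 0.2999, 0.1548]
orientation: [-1.033, 2.965, 0.001]
force: [-0.9, 0.4, -1.0]
opening: 0.093
gripper_force: 0.0
t23.4 tcp [0.364 0.3   0.155] closing yaw 2.241 q6 -1.66 -> travel [0.0025, -0.0, 0.1168] spin 0.001 open 0.093 F 0.0
307 (array([0.54605957, 0.43495633]), array([59.7, 43.6]), 0.648386538028717) [0.54604871 0.43453322 0.03050889]
```

Wax is flat at z 0.0305 (0.0271 on the bench, so on the recess floor) and centred. Picking the short tin.

```bash
python3 -m inch '{"travel":[[0.002,0,0.03],[0.002,0,0.06],[0.002,0,0.09],[0.002,0,0.11],[0.002,0,0.117],[0.002,0,0.117],[0.002,0,0.117]],"spin":[0,0,0,0,0,0,0]}' && python3 -m inch '{"travel":[[0,0,0],[0,0,0],[0,0,0],[0,0,0],[0,0,0],[0,0,0],[0,0,0],[0,0,0]],"spin":[0,0,0,0,0,0,0,0]}' 1 15; python3 -m inch '{"travel":[[0,0,-0.02],[0,0,-0.05],[0,0,-0.09],[0,0,-0.13],[0,0,-0.15],[0,0,-0.15],[0,0,-0.15]],"spin":[0,0,0,0,0,0,0]}'
python3 - <<'E'
import h; h.go(.6255,.111,.19,2.24)
E
```

```text
t: 24.05
tool_pos: [0.3624, 0.2985, 0.0375]
orientation: [-1.034, 2.966, 0.0]
force: [-0.4, -0.1, 0.7]
opening: 0.0933
gripper_force: 0.0
t: 24.72
tool_pos: [0.3623, 0.2985, 0.0379]
orientation: [-1.034, 2.965, 0.001]
force: [-0.7, 0.3, 5.1]
opening: 0.0683
gripper_force: 15.0
t: 25.3
tool_pos: [0.3625, 0.2985, 0.1884]
orientation: [-1.034, 2.963, 0.001]
force: [0.2, -0.3, -1.8]
opening: 0.0683
gripper_force: 15.0
t25.3 tcp [0.362 0.299 0.188] closing yaw 2.242 q6 -1.66 -> travel [-0.0893, -0.3104, -0.0012] spin 0.002 open 0.068 F 15.0
```

```bash
python3 -m inch '{"travel":[[-0.089,-0.31,0],[-0.089,-0.31,0],[-0.089,-0.31,0],[-0.089,-0.31,0],[-0.089,-0.31,0],[-0.089,-0.31,0],[-0.089,-0.31,0],[-0.089,-0.31,0],[-0.089,-0.31,0],[-0.089,-0.31,0]],"spin":[0,0,0,0,0,0,0,0,0,0]}'; python3 -m inch '{"travel":[[0,0,0],[0,0,0]],"spin":[0,0]}'
python3 - <<'E'
from h import *
go(.6255,.111,.060,2.24)
p,d=optics.read_camera('side'); cv2.imwrite('pics/s5.png',cv2.resize(p[120:250,220:410,::-1],None,fx=3,fy=3))
E
```

```text
t: 26.13
tool_pos: [0.6236, 0.1089, 0.1833]
orientation: [1.029, -2.963, -0.002]
force: [-0.4, 0.7, -1.2]
opening: 0.0683
gripper_force: 15.0
t: 26.3
tool_pos: [0.6227, 0.1113, 0.1855]
orientation: [1.035, -2.964, -0.001]
force: [0.1, 0.1, -0.7]
opening: 0.068
gripper_force: 15.0
t26.3 tcp [0.623 0.111 0.186] closing yaw 2.243 q6 -2.15 -> travel [-0.0022, -0.0022, 0.1255] spin 0.003 open 0.068 F 15.0
```

View pics/s5.png

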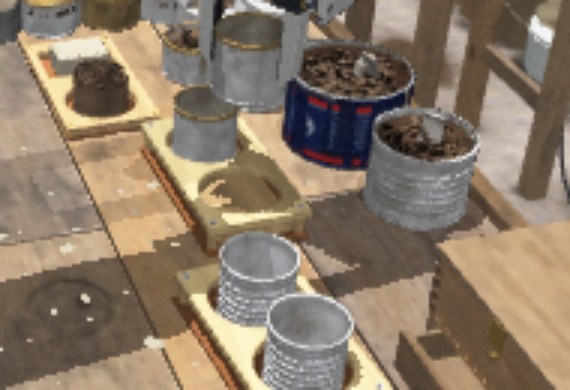

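Everything placed is seated, and the short tin hangs above the free opening (crop 245,200). Lowering it.

```bash
python3 -m inch '{"travel":[[-0.002,-0.002,0.03],[-0.002,-0.002,0.06],[-0.002,-0.002,0.085],[-0.002,-0.002,0.1],[-0.002,-0.002,0.11],[-0.002,-0.002,0.117],[-0.002,-0.002,0.122],[-0.002,-0.002,0.125],[-0.002,-0.002,0.126],[-0.002,-0.002,0.126]],"spin":[0,0,0,0,0,0,0,0,0,0]}'; python3 -m inch '{"travel":[[0,0,0],[0,0,0],[0,0,0],[0,0,0],[0,0,-0.02],[0,0,-0.05],[0,0,-0.085],[0,0,-0.12]],"spin":[0,0,0,0,0,0,0,0]}' 0.14; python3 -m inch '{"travel":[[0.22,0.02,0],[0.22,0.02,0],[0.22,0.02,0],[0.22,0.02,0],[0.22,0.02,0],[0.22,0.02,0],[0.22,0.02,0]],"spin":[0,0,0,0,0,0,0]}'
python3 - <<'E'
from h import *
go(.6255,.111,.060,2.24)
p,d=optics.read_camera('top'); cv2.imwrite('pics/t6.png',cv2.resize(p[90:230,90:360,::-1],None,fx=2.8,fy=2.8)); P=cloud('top',d)
for c in [(.58,-.049),(.588,-.139),(.625,.111),(.62,.2)]:
  Q=near(P,c,.05,.072,.092); print(len(Q),circ(Q,.034),np.percentile(Q[:,2],[50,95]))
p,d=optics.read_camera('side'); P=cloud('side',d); cv2.imwrite('pics/s6.png',cv2.resize(p[120:270,220:410,::-1],None,fx=3,fy=3))
for c in [(.58,-.049),(.588,-.139),(.625,.111),(.62,.2)]:
  Q=near(P,c,.05,.072,.092); print(len(Q),circ(Q,.034)[0].round(3),np.percentile(Q[:,2],[50,95]))
E
```

```text
t: 27.18
tool_pos: [0.6275, 0.1104, 0.0618]
orientation: [-1.034, 2.965, -0.001]
force: [-0.5, -0.9, -0.7]
opening: 0.0685
gripper_force: 15.0
t: 27.85
tool_pos: [0.6263, 0.1102, 0.1816]
orientation: [1.034, -2.965, -0.001]
force: [0.9, 0.8, 1.0]
opening: 0.0799
gripper_force: 0.0
t: 28.43
tool_pos: [0.4402, -0.0123, 0.181]
orientation: [1.031, -2.967, 0.001]
force: [-0.1, -0.3, -0.3]
opening: 0.0802
gripper_force: 0.0
t28.4 tcp [ 0.44  -0.012  0.181] closing yaw 2.240 q6 -2.38 -> travel [-0.2218, -0.0181, 0.121] spin -0.000 open 0.080 F 0.0
57 (array([ 0.57625346, -0.05234654]), np.float64(0.0012182613625565998)) [0.08058213 0.08432266]
75 (array([ 0.58492202, -0.14072242]), np.float64(0.0015421351822908634)) [0.07932745 0.0841012 ]
83 (array([0.62722986, 0.10740851]), np.float64(0.001532798240752159)) [0.07991289 0.08510934]
86 (array([0.61934043, 0.20160712]), np.float64(0.0015770206096654342)) [0.07944878 0.08402384]
192 [ 0.58  -0.052] [0.07811964 0.08291618]
201 [ 0.587 -0.14 ] [0.07827636 0.0828991 ]
143 [0.63  0.109] [0.07842818 0.08309602]
82 [0.621 0.204] [0.07703897 0.08304668]
```

View pics/t6.png

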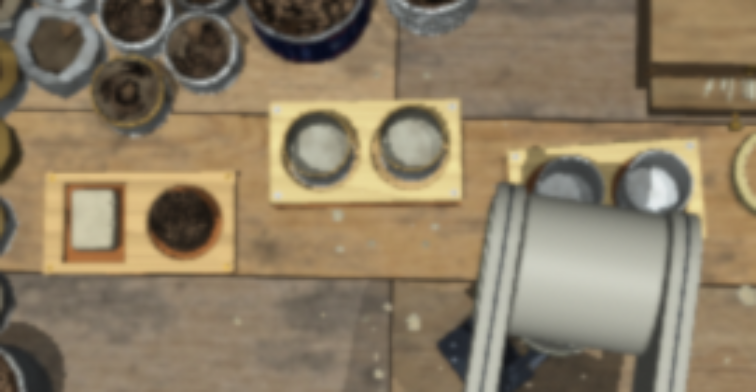

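View pics/s6.png

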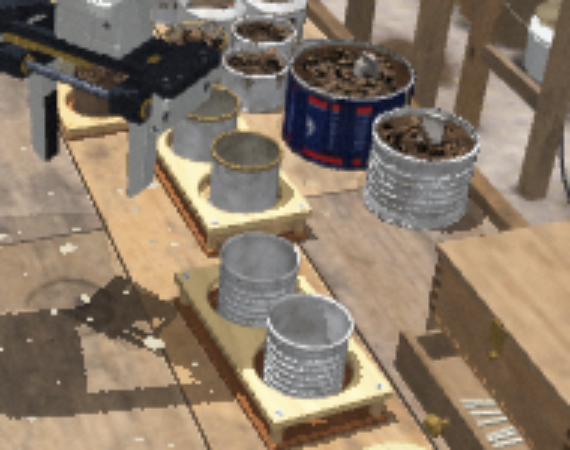

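All five sit in their places. The top crop shows the wax (95,218), roll (183,220), shallow-rack tins (320,148) and (411,140), and deep-rack tins partly behind the arm. The side crop shows all four tins upright with level rims, and the gripper clear of everything.

```bash
python3 -c "
from plant import close_job
print(close_job())"
```

```text
the job is handed in; nothing more can be done
None
```

The job is handed in after about 29 s on the robot's clock: all five things sit in their own places within about 5 mm of centre, the tin rims are level, and the tin already in the shallow rack hasn't moved; the verdict wasn't shown to me.

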